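# Load a painted tile in the curing lamp and hold its dead-man lever level

### The arm

A 6-joint arm with a two-finger parallel gripper is mounted at the origin on the work surface. World frame = base frame: x ahead of the robot, y to its left, z up, the work surface at z = 0. Lengths are in m, angles in degrees, forces in N, time in s.
With the tool pointing down it reaches from about 0.4 to 0.825 m from the base axis. Payload 7 kg.
Tool frame: the origin (TCP) lies between the finger pads; the fingertips stand 14 mm ahead of it and the grasp point (between the pads) lies 5 mm behind it; z points along the fingers, y is the line along which they close (so a half turn about z gives the same grasp; the last joint's range is limited). The gripper opens to 88 mm and grips with 3 to 60 N. Pads are 19 mm wide; open, the fingers measure 130 mm over their backs; the gripper's body (78 mm by 193 mm) begins 47 mm behind the grasp point.
Start: joints at [-53.451, 20.546, 0.682, 0, -70.136, -16.507], TCP at [0.231, -0.634, 0.241] pointing down, gripper open.
Joint ranges: [-176.03, 176.03], [-82.01, 121.73], [-58.28, 71.71], [-173.87, 95.51], [-174.79, -0.11], [-173.66, 173.66]. Speed limits (degrees/s): [136.94, 136.94, 172.46, 180, 180, 180].

### API

Orientations are given as [roll, pitch, yaw] about the fixed x, y, z axes, in that order (R = Rz(yaw) Ry(pitch) Rx(roll)).
In Python, from plant import status, cams, job gives the robot as it stands. The module is installed in compiled form; this text tells all that it offers.
- The arm moves only by the tool step_arm, never from a script. Its arguments are lists of equal length, an entry for each row: "xyz": the shift along the tool's x, y, z each as a share of 20 cm, from -1 to 1, a list of three; "yaw": the turn about the tool's z as a share of 360 degrees, from -1 to 1; "claw": the closure, from -1 (fully open) to 1 (shut). A call has 1 to 20 rows; each row is the pose to reach, as a shift and turn from the pose commanded when the call began, along the tool's axes at that moment, turning the shorter way round; what a row does not reach only later rows make up. A row lasts 1/12 s, in which the tool goes at most 41.7 mm and 7.16 degrees, less where a joint would pass 70% of its speed; a pose out of reach is approached as far as the arm can. A call with a number of a shift or a turn outside -1 to 1 is refused whole. A call with a gripper value outside its range is refused whole. The fingers move at their own pace and stop on an object; "grip_force" is the grip in N (left out, the last holds). Time passes only in rows, so rows that repeat a pose let the fingers close. It gives the time, the measured TCP pose, the force, the opening and the grip force at its end, in the units of the state.
- status.get_state(): the state, without advancing time (a new reading comes with each control period).
- cams.capture(name): name is "scene" or "top" or "wrist"; returns (picture, depth): 400x640x3 uint8, blue, green, red; 400x640 float32, m along the optical axis (not along the pixel's ray), 0 where there is no reading.
- cams.calibration(name): a dict with "mtx" (3x3 intrinsics, pixels), "D" ([k1, k2, p1, p2, k3] as OpenCV has them; the pictures are not rectified), "camera_from_world" (4x4, takes a point from world to camera coordinates); the wrist camera has in their place "T_tool_cam" (4x4, takes a point from camera to tool coordinates, whose origin is the TCP and whose axes are the flange's). Camera axes: x right, y down, z forward; pixel columns grow to the right and rows downward; lengths in m; the calibration is good to about 2 mm. A picture is of the moment at which its call begins: read the wrist's pose just before it. calibration takes no time and is no camera call.
- job.close_job(): hands the job in; it is judged then, once.
The state is a dict: "time_s": time; "joints": joint angles; "qd": joint speeds; "joint_torque": joint torques, N m; "tcp_pos": TCP position; "eef_rot": TCP orientation; "contact_force": force on the tool from outside, world axes, zero at the start; "moment": the same for the moment, N m; "gripper_width": finger opening in m; "gripper_force": force on a finger pad.
Only numpy, scipy, OpenCV 4.12 (cv2) and the standard library are available. Lean on these libraries where they do the work, as an engineer would, in place of code of your own. Each camera call takes 0.05 s, during which the arm holds its last target. There are 200 camera calls.

### The job

Take the green-painted tile off its easel and stand it on edge in the slot in front of the curing lamp, painted face towards the lamp, lowering it fully home before you let go of it. Then push the yellow pad of the spring-loaded lever down until the lever is level (pointer in the green), never right down to its stop, keep it level for at least two seconds and finish while still holding it there. Leave the blue tile, the varnish jar, the pot of markers and the brass lamp foot where they are.

Things in the scene. Friction and masses are not known exactly. Their poses are not given: they have to be found in the camera images.
- tile_green: White ceramic tile, green pattern on one face, 8 x 100 x 100 mm, 0.14 to 0.24 kg. Origin: middle of its lower edge (underside when standing); z up the tile, y along its width, x out of the painted face (faces at +-4 mm). It starts leaning on an easel 30 degrees from upright, upper edge towards the robot, painted face up and away from the robot; its upper 58 mm is free on both sides.
- easel_green: Wooden easel under the green tile, fixed: base plate 100 x 85 x 8 mm, a 64 mm wide back rest behind the tile's lowest 42 mm, a ledge, and a lip 6 mm above the ledge before the tile's foot: draw the tile out along its own z. Origin on the table, 24 mm under the middle of the ledge; x is the way the painted face looks, seen from above.
- tile_blue: The same kind of tile with a dark blue pattern, leaning on a like easel; to be left alone. Axes as for the green tile. Which of the two stands farther left varies.
- station: Curing station, fixed: grey base, blue-grey slotted rack 50 x 132 mm, low white lamp bar. Origin on the table under the slot's centre; z up, x from slot to lamp, y along the slot. Slot 12 mm wide (x), 112 mm long (y), mouth at z = 42 mm (4 mm chamfer), floor at z = 14 mm. Lamp bar at x = 104 to 140 mm, 68 mm high. Seated right, the tile's origin is at z = 14 mm and its x points along the station's x.
- lamp (a point): Middle of the lamp bar's lit face, which looks at the slot: 104 mm along the station's x, 42 mm up.
- lever_box: Blue box, fixed, that carries the lever between two cheeks 107 mm high (x = -5 to 95 mm, y = +-46 mm). Origin on the table right under the pivot, which is at z = 95 mm; z up; the lever runs from the pivot to the box's -x. Above the pivot two posts, 148 mm high (x = +-21 mm), bear coloured strips under the lever's orange cross-bar pointer: green = on (lever level), red = tripped.
- lever (a joint): Angle of the lever, rad: 0 released (lever rises 0.25 rad towards its pad), 0.25 level, 0.50 down on its stop. It springs back: at the pad about 5.5 N starts it, 10 N holds it level, 14.5 N takes it to the stop.
- lever_pad (a point): Yellow square pad, 50 x 50 x 14 mm, on the lever's end; push it down from above. The point: centre of its top face, 110 mm from the pivot along the lever and 12 mm above the lever's line. Lever level: top face level, 107 mm above the table; released: about 134 mm up.
- jar: Amber varnish jar with a brass cap, 54 mm across, 65 mm high, loose; origin in the middle of its underside. Bystander.
- marker_pot: White pot of markers, 72 mm across, about 145 mm high with the markers, loose; origin in the middle of its underside. Bystander.
- lamp_foot: Brass lamp foot, 90 mm across, 75 mm high, loose; origin in the middle of its underside. Bystander.
Mind the look-alikes: they are no part of the job. What is shaped like the tile_green but purple is not meant.

How it is judged (in metres and radians):
On the way, in this order (a step that is already met when the one before it is completed fails the run):
1. the green tile stands home in the slot while the gripper still has it (z of tile_green in the frame of station between 0.008 and 0.02 m and x of tile_green in the frame of station between -0.008 and 0.008 m and y of tile_green in the frame of station between -0.012 and 0.012 m and angle between tile_green's own z axis and vertical below 0.25 rad and x of lamp in the frame of tile_green above 0.05 m and contact force between the fingers and tile_green above 0.5 N), for 0.05 s.
2. with the tile let go and still home, the lever is held level by the robot for two seconds (z of tile_green in the frame of station between 0.008 and 0.02 m and x of tile_green in the frame of station between -0.008 and 0.008 m and y of tile_green in the frame of station between -0.012 and 0.012 m and angle between tile_green's own z axis and vertical below 0.25 rad and x of lamp in the frame of tile_green above 0.05 m and value of joint lever between 0.18 and 0.32 rad and contact force between the fingers and tile_green below 0.1 N and contact force between any of the fingers, the arm and lever above 3 N), for 2 s.
At the end, for the whole second after the job is handed in: Green tile stands free in the slot at rest, painted face to the lamp, within 6 mm of the slot floor, 12 mm of centred along it, leaning under 0.25 rad, fingers off it; the robot presses the lever with over 3 N and the lever is within 0.07 rad of level (joint 0.18 to 0.32) (all of step 2 and linear speed of tile_green below 0.03 m/s); the arm keeps its last pose, push and grip.
It fails at once if the blue tile is moved over 25 mm (distance of tile_blue from where it was at the start of the episode above 0.025 m).
It fails at once if the varnish jar is moved over 25 mm (distance of jar from where it was at the start of the episode above 0.025 m).
It fails at once if the pot of markers is moved over 25 mm (distance of marker_pot from where it was at the start of the episode above 0.025 m).
It fails at once if the brass lamp foot is moved over 25 mm (distance of lamp_foot from where it was at the start of the episode above 0.025 m).
It fails at once if the lever is pushed down to its stop (joint over 0.46) (value of joint lever above 0.46 rad).
It also fails if it takes over 54 s, if anything falls off the work surface, if the arm or the gripper's body presses on something with over 40 N, if the wrist force passes 120 N, or if a joint passes its speed limit or range.

## Working session

There is one attempt and no reset: what is moved stays moved. The work goes in short steps, Python scripts to look and compute and a tool call to move; the robot and the scene stay as the last step left them, time stands still between calls to the robot, and variables do not carry over. Pictures are saved under pics/ and viewed, at most 10 in all, crops included, and the job is handed in when it is done.

Besides the shell and the picture viewer there is one more tool, called after "Request:" by a JSON object that holds its "fn" and its "kwargs". step_arm: Moves the arm, as the interface text tells. Shift numbers are shares of 20 cm and turn numbers shares of 360 degrees, none past 1 either way. Its arguments: {"type":"object","properties":{"xyz":{"type":"array"},"yaw":{"type":"array"},"claw":{"type":"array"},"grip_force":{"type":"number"}},"required":["xyz","yaw","claw"]}

```bash
mkdir -p pics; cat > h.py <<'E'
import numpy as np, cv2
from scipy.spatial.transform import Rotation as R
from plant import status, cams, job
np.set_printoptions(precision=4,suppress=True)
def grab(n,tag):
    s=status.get_state(); p,d=cams.capture(n); cv2.imwrite(f'pics/{tag}.png',p); c=cams.calibration(n)
    if n=='wrist':
        T=np.eye(4);T[:3,:3]=R.from_euler('xyz',s['eef_rot'],degrees=True).as_matrix();T[:3,3]=s['tcp_pos']
        W=T@c['T_tool_cam']
    else: W=np.linalg.inv(c['camera_from_world'])
    np.savez(f'pics/{tag}.npz',p=p,d=d,K=c['mtx'],D=np.array(c['D'],float),W=W); return p
def cloud(tag):
    z=np.load(f'pics/{tag}.npz');d=z['d'];v,u=np.indices(d.shape)
    n=cv2.undistortPoints(np.stack([u,v],-1).reshape(-1,1,2).astype(np.float64),z['K'],z['D']).reshape(*d.shape,2)
    P=np.dstack([n*d[...,None],d]); return P@z['W'][:3,:3].T+z['W'][:3,3], z['p'], d
E
python3 - <<'E'
from h import *
print(status.get_state())
for n in('scene','top'):grab(n,n+'0')
print(cams.calibration('scene'),cams.calibration('top'),cams.calibration('wrist'))
E
```

```text
{'time_s': 0.0, 'joints': array([-53.4524,  20.5911,   0.633 ,  -0.0224, -70.1339, -16.5074]), 'qd': array([ 0.0684, -0.0337, -0.1337, -0.1007, -0.0456,  0.0061]), 'joint_torque': array([  0.0009, -58.2722,  29.3061,   6.997 ,   0.007 ,  -0.0002]), 'tcp_pos': array([ 0.2311, -0.6337,  0.2396]), 'eef_rot': array([ 179.9057,   -0.006 , -159.9675]), 'contact_force': array([ 0.3034, -0.3113,  0.2258]), 'moment': array([-0.037 ,  0.0221,  0.0083]), 'gripper_force': 0.0, 'gripper_width': 0.08725695369581853}
{'mtx': array([[389.3153,   0.    , 322.986 ],
       [  0.    , 389.3153, 198.733 ],
       [  0.    ,   0.    ,   1.    ]]), 'D': array([-0.0039,  0.    ,  0.    ,  0.    ,  0.    ]), 'camera_from_world': array([[-0.3573,  0.9338, -0.0177,  0.187 ],
       [ 0.7614,  0.2802, -0.5845, -0.3782],
       [-0.5409, -0.2223, -0.8112,  1.5015],
       [ 0.    ,  0.    ,  0.    ,  1.    ]])} {'mtx': array([[425.8061,   0.    , 320.8906],
       [  0.    , 425.8061, 197.656 ],
       [  0.    ,   0.    ,   1.    ]]), 'D': array([0.0122, 0.    , 0.    , 0.    , 0.    ]), 'camera_from_world': array([[ 0.0181, -0.9997,  0.0189, -0.0154],
       [-0.997 , -0.0194, -0.0748,  0.5812],
       [ 0.0752, -0.0175, -0.997 ,  1.1608],
       [ 0.    ,  0.    ,  0.    ,  1.    ]])} {'mtx': array([[301.6284,   0.    , 323.2715],
       [  0.    , 301.6284, 197.1208],
       [  0.    ,   0.    ,   1.    ]]), 'D': array([-0.0456,  0.    ,  0.    ,  0.    ,  0.    ]), 'T_tool_cam': array([[-0.0003, -0.9526, -0.3043,  0.0822],
       [ 1.    ,  0.0001, -0.001 , -0.0002],
       [ 0.001 , -0.3043,  0.9526, -0.1435],
       [ 0.    ,  0.    ,  0.    ,  1.    ]])}
```

View pics/scene0.png

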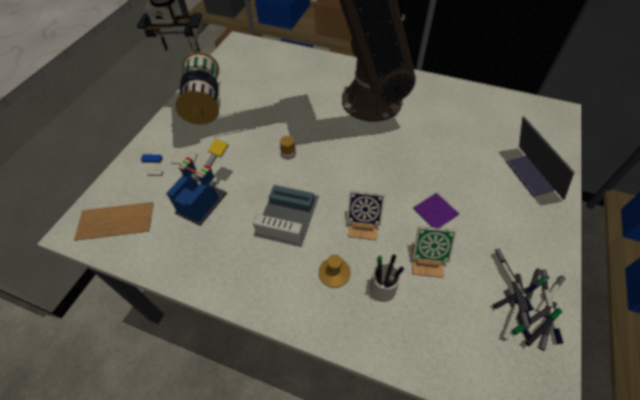

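View pics/top0.png

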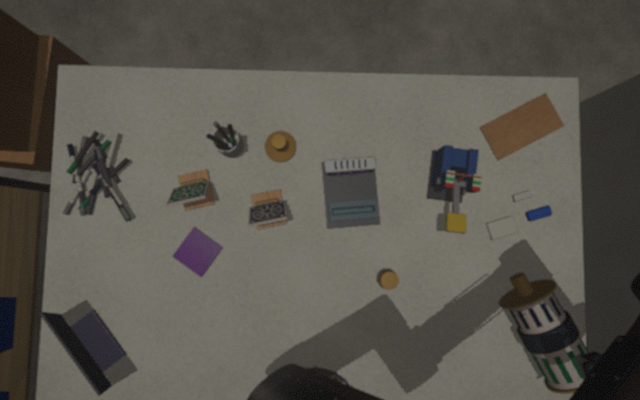

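The pictures show the green tile at top (190,190) and scene (434,245), and the blue tile at top (268,210). The station is at top (352,190) with its lamp on the far side, the lever pad at (456,223), the pot at (227,140), the lamp foot at (280,145) and the jar at (388,280). Next I'll measure these from the depth data.

```bash
python3 - <<'E'
from h import *
def pl(P):
    c=P.mean(0);_,_,v=np.linalg.svd(P-c);n=v[2]*np.sign(v[2][2]);return c,n
for tag in('top0','scene0'):
    P,p,d=cloud(tag);h=cv2.cvtColor(p,cv2.COLOR_BGR2HSV)
    print(tag)
    X,Y,Z=P[...,0],P[...,1],P[...,2]
    def reg(name,box,zr,plane=False):
        u0,v0,u1,v1=box;m=np.zeros(d.shape,bool);m[v0:v1,u0:u1]=1
        m&=(d>0)&(Z>zr[0])&(Z<zr[1]);q=P[m]
        if len(q)<8: print(name,len(q));return
        r=cv2.minAreaRect(q[:,:2].astype(np.float32))
        print(name,len(q),'med',np.median(q,0),'lo',q.min(0),'hi',q.max(0),'rect',np.round(r[0],4),np.round(r[1],4),round(r[2],1))
        return q
    B=dict(green=(160,165,220,215),blue=(240,185,295,232),rack=(318,190,385,232),lamp=(318,150,385,180),pad=(435,205,475,240),posts=(435,160,490,198),box=(420,140,485,205),pot=(200,115,248,160),foot=(260,125,302,165),jar=(375,265,402,292)) if tag=='top0' else dict(green=(408,222,460,280),blue=(345,188,388,242),rack=(265,180,318,212),lamp=(248,205,312,240),pad=(200,135,235,160),posts=(175,155,218,185),box=(160,155,225,225),pot=(366,250,408,302),foot=(315,250,355,290),jar=(275,130,300,162))
    Zr=dict(green=(.05,.13),blue=(.05,.13),rack=(.036,.06),lamp=(.06,.08),pad=(.12,.15),posts=(.135,.18),box=(.1,.113),pot=(.03,.16),foot=(.02,.09),jar=(.05,.08))
    for k in B:
        q=reg(k,B[k],Zr[k])
        if q is not None and k in('green','blue'):
            c,n=pl(q);
            q2=q[np.abs((q-c)@n)<.004];c,n=pl(q2);print('  plane',c,n,'tilt',np.degrees(np.arccos(n[2])),'az',np.degrees(np.arctan2(n[1],n[0])))
E
python3 - <<'E'
import cv2,numpy as np
a=cv2.imread('pics/top0.png')[110:250,150:500]; b=cv2.imread('pics/scene0.png')[130:300,150:470]
a=cv2.resize(a,(800,320),interpolation=3);b=cv2.resize(b,(800,280) if 0 else (527,280),interpolation=3)
c=np.zeros((600,800,3),np.uint8);c[:320]=a;c[320:,:527]=b;cv2.imwrite('pics/crop.png',np.clip(c*1.6,0,255).astype(np.uint8))
E
```

```text
top0
green 545 med [0.5767 0.3447 0.0916] lo [0.5457 0.294  0.0502] hi [0.6099 0.3997 0.1161] rect [0.5794 0.347 ] [0.0461 0.1006] 13.9
  plane [0.5785 0.3453 0.0878] [0.8172 0.199  0.5409] tilt 57.25398321707463 az 13.682854298516297
blue 612 med [0.5283 0.1369 0.0905] lo [0.4988 0.0852 0.0501] hi [0.5627 0.1891 0.118 ] rect [0.5306 0.1382] [0.0465 0.1003] 12.7
  plane [0.5301 0.1373 0.0867] [0.8233 0.1847 0.5367] tilt 57.541630286396014 az 12.642162985076812
rack 704 med [ 0.549  -0.0921  0.0426] lo [ 0.5195 -0.1585  0.0362] hi [ 0.5791 -0.0237  0.0495] rect [ 0.5493 -0.0916] [0.05   0.1324] 5.8
lamp 680 med [ 0.6691 -0.078   0.0686] lo [ 0.6452 -0.1481  0.0602] hi [ 0.6942 -0.0103  0.0752] rect [ 0.6687 -0.0791] [0.0388 0.1397] 6.1
pad 416 med [ 0.5183 -0.3437  0.1339] lo [ 0.4909 -0.372   0.12  ] hi [ 0.5619 -0.3182  0.1429] rect [ 0.5272 -0.3463] [0.0516 0.0688] 83.1
posts 379 med [ 0.6239 -0.3568  0.1496] lo [ 0.5962 -0.4022  0.1351] hi [ 0.6477 -0.3113  0.1592] rect [ 0.6219 -0.3571] [0.0891 0.0422] 83.2
box 744 med [ 0.6649 -0.3545  0.1071] lo [ 0.5702 -0.4114  0.1   ] hi [ 0
[... 1332 characters left out ...]
0.0531 0.0657] 82.7
posts 285 med [ 0.6247 -0.3512  0.1489] lo [ 0.5954 -0.4033  0.1351] hi [ 0.6458 -0.311   0.1571] rect [ 0.6205 -0.3575] [0.0919 0.0426] 82.8
box 524 med [ 0.6688 -0.3464  0.1072] lo [ 0.5425 -0.4158  0.1001] hi [ 0.7192 -0.3051  0.1128] rect [ 0.6284 -0.3568] [0.1023 0.174 ] 83.9
pot 918 med [0.7295 0.25   0.0868] lo [0.6929 0.2125 0.0302] hi [0.7642 0.284  0.1516] rect [0.729  0.2473] [0.0707 0.0694] 35.3
foot 258 med [0.7328 0.1115 0.0743] lo [0.7076 0.0905 0.02  ] hi [0.7474 0.1293 0.0807] rect [0.7266 0.1101] [0.0392 0.0371] 19.1
jar 158 med [ 0.3663 -0.1894  0.0649] lo [ 0.3369 -0.2159  0.0502] hi [ 0.387  -0.1682  0.0715] rect [ 0.3626 -0.1922] [0.048  0.0485] 78.4
```

View pics/crop.png

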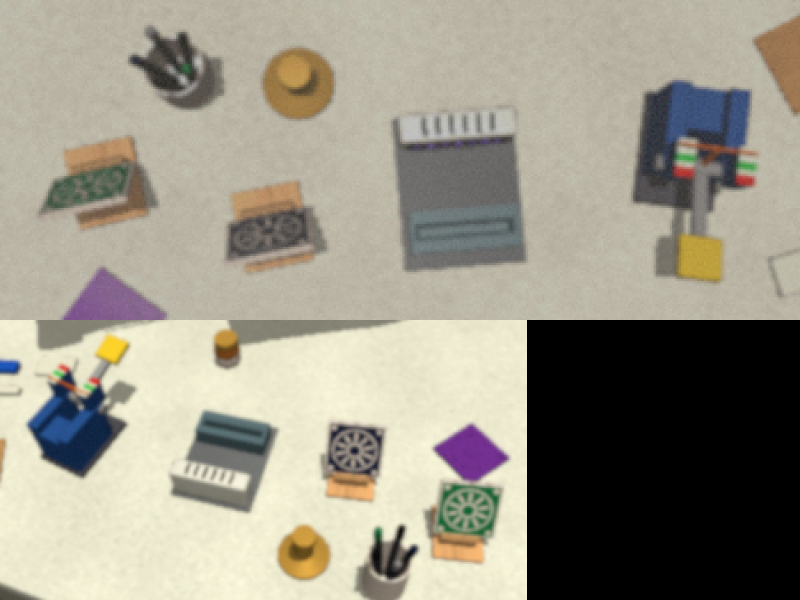

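The crop confirms the layout: the slot sits on the robot side of the lamp, and the pad points towards the robot. Before moving I'll check the striped object near the start and write a move helper.

```bash
cat >> h.py <<'E'
def rel(x,y,z,yaw,frm=None):
    s=status.get_state(); f=frm or [*s['tcp_pos'],s['eef_rot'][2]]
    a=np.radians(f[3]);d=np.array([x,y,z])-f[:3]
    t=[d@[np.cos(a),np.sin(a),0],d@[np.sin(a),-np.cos(a),0],-d[2]]
    w=(yaw-f[3]+180)%360-180
    print('xyz',np.array(t)/.2,'turn',-w/360,'from',np.array(f))
E
python3 - <<'E'
from h import *
for t,b in(('top0',(495,270,595,395)),('scene0',(175,50,222,125))):
    P,p,d=cloud(t);q=P[b[1]:b[3],b[0]:b[2]].reshape(-1,3);q=q[(q[:,2]>.03)];print(np.percentile(q,[2,25,50,75,98],axis=0))
rel(.38,-.45,.27,-130)
E
```

```text
[[ 0.11   -0.6474  0.0527]
 [ 0.2032 -0.6013  0.104 ]
 [ 0.2533 -0.5679  0.127 ]
 [ 0.3095 -0.5344  0.1368]
 [ 0.3769 -0.3182  0.6705]]
[[ 0.104  -0.6859  0.0411]
 [ 0.2019 -0.6057  0.091 ]
 [ 0.2816 -0.5729  0.1172]
 [ 0.3325 -0.5333  0.1337]
 [ 0.3803 -0.4898  0.1459]]
xyz [-1.014   0.6081 -0.1515] turn -0.08324030131541302 from [   0.2311   -0.6337    0.2397 -159.9665]
```

Request:
{"fn": "step_arm", "kwargs": {"xyz": [[-0.95,0.62,-0.2],[-0.95,0.62,-0.2],[-0.95,0.62,-0.2],[-0.95,0.62,-0.2],[-0.95,0.62,-0.2],[-0.95,0.62,-0.2],[-0.95,0.62,-0.2]], "yaw": [-0.08,-0.08,-0.08,-0.08,-0.08,-0.08,-0.08], "claw": [-1,-1,-1,-1,-1,-1,-1]}}

```text
time_s: 0.68
tcp_pos: [0.3698, -0.4497, 0.2818]
eef_rot: [-179.9, 0.0, -130.9]
contact_force: [-0.6, 0.1, -0.3]
gripper_width: 0.0876
gripper_force: 0.0
```

Request:
{"fn": "step_arm", "kwargs": {"xyz": [[-1,0.3,0],[-1,0.3,0],[-1,0.3,0],[-1,0.3,0],[-1,0.3,0],[-1,0.3,0],[-1,0.3,0]], "yaw": [-0.08,-0.08,-0.08,-0.08,-0.08,-0.08,-0.08], "claw": [-1,-1,-1,-1,-1,-1,-1]}}

```text
time_s: 1.27
tcp_pos: [0.4545, -0.2606, 0.2804]
eef_rot: [180.0, 0.0, -102.1]
contact_force: [-0.5, -0.2, 0.1]
gripper_width: 0.0875
gripper_force: 0.0
```

Request:
{"fn": "step_arm", "kwargs": {"xyz": [[-1,-0.3,0],[-1,-0.3,0],[-1,-0.3,0],[-1,-0.3,0],[-1,-0.3,0],[-1,-0.3,0],[-1,-0.3,0]], "yaw": [-0.07,-0.07,-0.07,-0.07,-0.07,-0.07,-0.07], "claw": [-1,-1,-1,-1,-1,-1,-1]}}

```text
time_s: 1.85
tcp_pos: [0.5557, -0.0794, 0.2796]
eef_rot: [179.9, 0.0, -77.1]
contact_force: [-1.0, -0.1, 0.4]
gripper_width: 0.0872
gripper_force: 0.0
```

Capture the station from here while passing.

```bash
python3 - <<'E'
from h import *
grab('wrist','w_st');P,p,d=cloud('w_st')
X,Y,Z=P[...,0],P[...,1],P[...,2]
for n,zr,xr in(('rack',(.036,.05),(.51,.59)),('lamp',(.06,.08),(.63,.70))):
    m=(d>0)&(Z>zr[0])&(Z<zr[1])&(X>xr[0])&(X<xr[1])&(abs(Y+.09)<.1);q=P[m]
    r=cv2.minAreaRect(q[:,:2].astype(np.float32));print(n,len(q),np.median(q[:,2]),r)
m=(Z<.034)&(Z>.005)&(abs(X-.549)<.02)&(abs(Y+.094)<.06)&(d>0);q=P[m];r=cv2.minAreaRect(q[:,:2].astype(np.float32));print('slot',len(q),r,np.percentile(q,[5,50,95],axis=0))
cv2.imwrite('pics/w_st2.png',np.clip(p*1.5,0,255).astype(np.uint8))
E
```

```text
rack 3225 0.04120299119175408 ((0.5487040281295776, -0.09442289918661118), (0.05018940195441246, 0.13271982967853546), 5.796799659729004)
lamp 3397 0.06724041914961004 ((0.6695926189422607, -0.08240220695734024), (0.03634622320532799, 0.13971856236457825), 5.784623146057129)
slot 780 ((0.5482707619667053, -0.09421183168888092), (0.01146692130714655, 0.11272964626550674), 5.591865062713623) [[ 0.54   -0.1444  0.0122]
 [ 0.5476 -0.0947  0.0136]
 [ 0.5558 -0.0393  0.0276]]
```

View pics/w_st2.png

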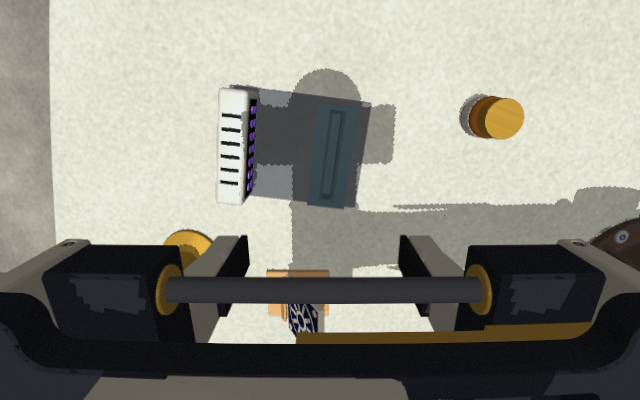

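Request:
{"fn": "step_arm", "kwargs": {"xyz": [[-1,-0.2,0],[-1,-0.2,0],[-1,-0.2,0],[-1,-0.2,0],[-1,-0.2,0],[-1,-0.2,0]], "yaw": [0,0,0,0,0,0], "claw": [-1,-1,-1,-1,-1,-1]}}

```text
time_s: 2.4
tcp_pos: [0.5498, 0.1269, 0.2804]
eef_rot: [-180.0, 0.0, -77.1]
contact_force: [0.6, -0.1, 0.7]
gripper_width: 0.0877
gripper_force: 0.0
```

Request:
{"fn": "step_arm", "kwargs": {"xyz": [[-1,-0.35,0],[-1,-0.35,0],[-1,-0.35,0],[-1,-0.35,0],[-1,-0.35,0],[-1,-0.35,0],[-1,-0.35,0]], "yaw": [0,0,0,0,0,0,0], "claw": [-1,-1,-1,-1,-1,-1,-1]}}

```text
time_s: 2.98
tcp_pos: [0.5741, 0.3347, 0.2791]
eef_rot: [179.9, -0.1, -77.2]
contact_force: [0.3, 0.2, -0.0]
gripper_width: 0.0874
gripper_force: 0.0
```

The wrist view shows the slot at (333,155) with the lamp at (235,145). The slot centre is (0.5485,-0.0943), the station yaw is 5.7°, and the heights match the given ones. Now the green tile from near.

```bash
python3 - <<'E'
from h import *
grab('wrist','w_t');P,p,d=cloud('w_t')
X,Y,Z=P[...,0],P[...,1],P[...,2]
m=(d>0)&(Z>.05)&(Z<.13)&(abs(X-.58)<.06)&(abs(Y-.34)<.08);q=P[m]
c=q.mean(0)
for i in range(4):
    _,_,v=np.linalg.svd(q-c,full_matrices=False);n=v[2]*np.sign(v[2][2]);k=abs((q-c)@n)<.003;q=q[k];c=q.mean(0)
print(len(q),c,n,np.degrees(np.arccos(n[2])),'az',np.degrees(np.arctan2(n[1],n[0])),q.min(0),q.max(0))
r=cv2.minAreaRect(q[:,:2].astype(np.float32));print(r)
for z in(.06,.07,.083,.095,.105):
    s=q[abs(q[:,2]-z)<.003];print(z,s.mean(0),(s.min(0)+s.max(0))/2)
E
```

```text
2750 [0.579  0.3416 0.0861] [0.8241 0.2037 0.5286] 58.09083222882962 az 13.882611604923955 [0.5485 0.2922 0.05  ] [0.6105 0.3977 0.1129]
((0.5802896022796631, 0.344855934381485), (0.04195857793092728, 0.10012321174144745), 14.166910171508789)
0.06 [0.5946 0.3452 0.06  ] [0.5928 0.3477 0.06  ]
0.07 [0.5888 0.3441 0.07  ] [0.5871 0.3469 0.0701]
0.083 [0.5809 0.3426 0.0831] [0.5801 0.3447 0.083 ]
0.095 [0.5741 0.3398 0.095 ] [0.573  0.3425 0.095 ]
0.105 [0.5679 0.3392 0.105 ] [0.5671 0.3409 0.105 ]
```

Near view agrees with the estimate: at z=0.083 the tile face centre is (0.580,0.345), azimuth 13.9°. I'll descend around it.

Request:
{"fn": "step_arm", "kwargs": {"xyz": [[-0.042,-0.004,0.2],[-0.042,-0.004,0.4],[-0.042,-0.004,0.6],[-0.042,-0.004,0.75],[-0.042,-0.004,0.87],[-0.042,-0.004,0.97],[-0.042,-0.004,0.97],[-0.042,-0.004,0.97]], "yaw": [-0.003,-0.003,-0.003,-0.003,-0.003,-0.003,-0.003,-0.003], "claw": [-1,-1,-1,-1,-1,-1,-1,-1]}}

```text
time_s: 3.7
tcp_pos: [0.5728, 0.3404, 0.0865]
eef_rot: [179.9, -0.1, -76.2]
contact_force: [0.5, 1.0, 0.2]
gripper_width: 0.0879
gripper_force: 0.0
```

Request:
{"fn": "step_arm", "kwargs": {"xyz": [[0,0,0],[0,0,0],[0,0,0],[0,0,0],[0,0,0],[0,0,0]], "yaw": [0,0,0,0,0,0], "claw": [1,1,1,1,1,1], "grip_force": 15}}

```text
time_s: 4.2
tcp_pos: [0.5725, 0.3431, 0.0871]
eef_rot: [-180.0, 0.0, -76.1]
contact_force: [0.1, -0.5, -0.5]
gripper_width: 0.0535
gripper_force: 0.0
```

Request:
{"fn": "step_arm", "kwargs": {"xyz": [[0,0,0],[0,0,0],[0,0,0],[0,0,0],[0,0,0],[0,0,0]], "yaw": [0,0,0,0,0,0], "claw": [1,1,1,1,1,1]}}

```text
time_s: 4.7
tcp_pos: [0.5739, 0.3436, 0.088]
eef_rot: [-179.8, 0.0, -76.0]
contact_force: [1.0, -1.3, 6.0]
gripper_width: 0.0267
gripper_force: 13.4
```

Contact is made at the slanted tile (width 26.7 mm). I'll draw it along its own z, clear of the lip, slowly.

Request:
{"fn": "step_arm", "kwargs": {"xyz": [[0,0,0],[0,0,0],[0,0.01,-0.017],[0,0.02,-0.034],[0,0.03,-0.052],[0,0.03,-0.052]], "yaw": [0,0,0,0,0,0], "claw": [1,1,1,1,1,1], "grip_force": 25}}

```text
time_s: 5.2
tcp_pos: [0.5702, 0.3437, 0.0995]
eef_rot: [-179.5, 0.2, -76.0]
contact_force: [8.0, 1.0, 3.1]
gripper_width: 0.0238
gripper_force: 22.2
```

```bash
python3 - <<'E'
from h import *
print(status.get_state()['gripper_width'])
a=grab('wrist','w2');b=grab('scene','s2')
c=np.zeros((600,700,3),np.uint8);c[:300,:480]=cv2.resize(a,(480,300));c[300:,:]=cv2.resize(b[190:310,340:620],(700,300),interpolation=3);cv2.imwrite('pics/v2.png',np.clip(c*1.5,0,255).astype(np.uint8))
E
```

```text
0.023815493497976355
```

View pics/v2.png

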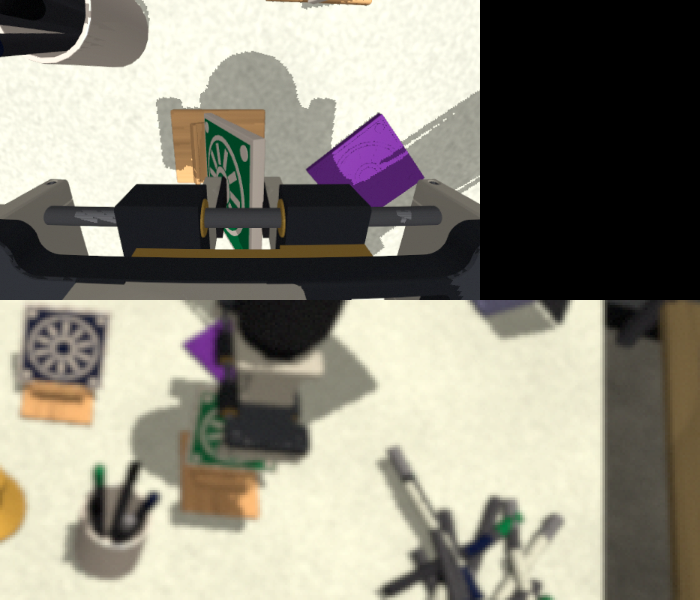

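The tile is held and moving up (wrist inset: tile between pads at (235,190)). I'll keep drawing, then go straight up.

Request:
{"fn": "step_arm", "kwargs": {"xyz": [[0,0.01,-0.025],[0,0.02,-0.05],[0,0.025,-0.08],[0,0.025,-0.11],[0,0.025,-0.14],[0,0.02,-0.18],[0,0.02,-0.22],[0,0.02,-0.26],[0,0.02,-0.3],[0,0.02,-0.3]], "yaw": [0,0,0,0,0,0,0,0,0,0], "claw": [1,1,1,1,1,1,1,1,1,1], "grip_force": 25}}

```text
time_s: 6.13
tcp_pos: [0.5631, 0.3409, 0.1588]
eef_rot: [-179.9, 0.0, -76.1]
contact_force: [0.6, 0.8, -1.8]
gripper_width: 0.0074
gripper_force: 25.0
```

Width 7.4 mm: the tile has swung upright between the pads. I'll lift it and carry it towards the station.

Request:
{"fn": "step_arm", "kwargs": {"xyz": [[0,0,-0.15],[0,0,-0.35],[0,0,-0.55],[0.2,0,-0.6],[0.4,0,-0.6],[0.6,0,-0.6],[0.8,0,-0.6],[1,0,-0.6],[1,0,-0.6],[1,0,-0.6]], "yaw": [0,0,0,0.01,0.023,0.023,0.023,0.023,0.023,0.023], "claw": [1,1,1,1,1,1,1,1,1,1], "grip_force": 40}}

```text
time_s: 6.97
tcp_pos: [0.6109, 0.144, 0.2767]
eef_rot: [180.0, -0.0, -84.6]
contact_force: [0.4, 1.1, -2.5]
gripper_width: 0.0078
gripper_force: 40.0
```

```bash
python3 - <<'E'
from h import *
rel(.549,-.094,.28,-84.3)
E
```

```text
xyz [ 1.1554  0.4208 -0.0167] turn -0.0007219062678022365 from [  0.6109   0.144    0.2767 -84.5599]
```

Request:
{"fn": "step_arm", "kwargs": {"xyz": [[0.2,0.08,0],[0.4,0.16,0],[0.6,0.24,0],[0.8,0.32,0],[1,0.42,0],[1,0.42,0],[1,0.42,0],[1,0.42,0]], "yaw": [0,0,0,0,0,0,0,0], "claw": [1,1,1,1,1,1,1,1]}}

```text
time_s: 7.63
tcp_pos: [0.5467, -0.0607, 0.277]
eef_rot: [-180.0, 0.0, -84.4]
contact_force: [0.7, 0.4, -1.5]
gripper_width: 0.0078
gripper_force: 40.0
```

```bash
python3 - <<'E'
from h import *
s=status.get_state();print(s['tcp_pos'],s['eef_rot'])
a=grab('wrist','w3');b=grab('scene','s3')
c=np.zeros((600,800,3),np.uint8);c[:300,:480]=cv2.resize(a,(480,300));u=cv2.resize(b[110:250,220:420],(428,300),interpolation=3);c[300:,:428]=u;cv2.imwrite('pics/v3.png',np.clip(c*1.5,0,255).astype(np.uint8))
for t in('w3','s3'):
    P,p,d=cloud(t);h=cv2.cvtColor(p,cv2.COLOR_BGR2HSV)
    L=(P-s['tcp_pos'])@R.from_euler('xyz',s['eef_rot'],degrees=True).as_matrix()
    m=(d>0)&(abs(L[...,1])<.025)&(abs(L[...,0])<.08)&(L[...,2]>.018)&(L[...,2]<.12)
    q=L[m];print(t,len(q),'lo',q.min(0),'hi',q.max(0),'pct',np.percentile(q,[1,50,99],axis=0))
    q=q[abs(q[:,1])<.009]
    for z in np.arange(.02,.1,.01):
        k=q[abs(q[:,2]-z)<.004]
        if len(k)>5:print(' z',round(z,3),len(k),'x',np.percentile(k[:,0],[2,98]),'y',np.percentile(k[:,1],[10,50,90]))
    r=cv2.minAreaRect(q[:,[0,2]].astype(np.float32));print(r)
E
```

```text
[ 0.5467 -0.0607  0.277 ] [-179.9825    0.0232  -84.3965]
w3 346 lo [ 0.0438 -0.0048  0.018 ] hi [0.0537 0.0036 0.0878] pct [[ 0.0472 -0.0044  0.0182]
 [ 0.0498 -0.0003  0.0445]
 [ 0.0535  0.0035  0.0866]]
 z 0.02 47 x [0.0469 0.0481] y [-0.0036 -0.0008  0.0025]
 z 0.03 52 x [0.048 0.049] y [-0.0037 -0.0006  0.0027]
 z 0.04 44 x [0.0487 0.0498] y [-0.0033 -0.0006  0.0026]
 z 0.05 41 x [0.0489 0.0511] y [-0.004  -0.0002  0.0024]
 z 0.06 35 x [0.0505 0.0517] y [-0.0036 -0.0002  0.0025]
 z 0.07 31 x [0.0513 0.0525] y [-0.0037 -0.0009  0.0026]
 z 0.08 24 x [0.0523 0.0533] y [-0.0036 -0.0002  0.0028]
 z 0.09 7 x [0.0526 0.0535] y [-0.0035 -0.0002  0.0032]
((0.04871829226613045, 0.053017508238554), (0.06995470821857452, 0.004697432275861502), 85.19929504394531)
s3 499 lo [-0.0511 -0.008   0.018 ] hi [0.0541 0.0048 0.0945] pct [[-0.0491 -0.0071  0.0188]
 [-0.0132 -0.004   0.0612]
 [ 0.051  -0.0002  0.0928]]
 z 0.02 27 x [-0.0502 -0.0107] y [-0.0062 -0.0042 -0.0022]
 z 0.03 31 x [-0.0504 -0.0083] y [-0.0058 -0.0039 -0.0026]
 z 0.04 35 x [-0.0488 -0.0084] y [-0.0065 -0.0046 -0.0027]
 z 0.05 61 x [-0.0453  0.0462] y [-0.0061 -0.0044 -0.0024]
 z 0.06 63 x [-0.0443  0.0501] y [-0.0056 -0.004  -0.0025]
 z 0.07 73 x [-0.0457  0.0489] y [-0.0058 -0.0042 -0.0022]
 z 0.08 63 x [-0.0447  0.0525] y [-0.005  -0.0037 -0.0024]
 z 0.09 46 x [-0.0441  0.0463] y [-0.0045 -0.003  -0.002 ]
((0.001539766788482666, 0.055640555918216705), (0.07696986943483353, 0.10346276313066483), 88.56809997558594)
```

View pics/v3.png

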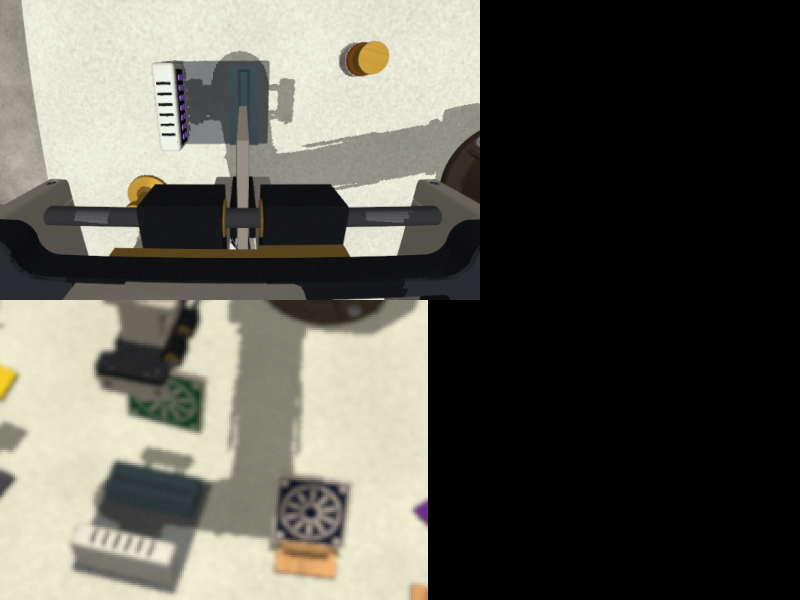

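The tile hangs upright with its green face towards the lamp, tilted about 4.5° in its plane, foot about 92 mm below the TCP. I'll move over the slot and down to just above its mouth.

Request:
{"fn": "step_arm", "kwargs": {"xyz": [[0.08,0.008,0.1],[0.163,0.008,0.25],[0.163,0.008,0.4],[0.163,0.008,0.52],[0.163,0.008,0.6],[0.163,0.008,0.635],[0.163,0.008,0.635],[0.163,0.008,0.635],[0.163,0.008,0.635]], "yaw": [0,0,0,0,0,0,0,0,0], "claw": [1,1,1,1,1,1,1,1,1]}}

```text
time_s: 8.48
tcp_pos: [0.5497, -0.0929, 0.1513]
eef_rot: [-179.9, -0.0, -84.3]
contact_force: [-0.7, 1.0, -0.6]
gripper_width: 0.0079
gripper_force: 40.0
```

```bash
python3 - <<'E'
from h import *
rel(.5484,-.0933,.112,-84.3)
a=grab('wrist','w4');s=status.get_state();P,p,d=cloud('w4')
L=(P-s['tcp_pos'])@R.from_euler('xyz',s['eef_rot'],degrees=True).as_matrix()
m=(d>0)&(abs(L[...,1])<.009)&(abs(L[...,0])<.08)&(L[...,2]>.018)&(L[...,2]<.09);q=L[m];print(len(q),np.percentile(q,[1,50,99],axis=0))
m=(d>0)&(P[...,2]>.037)&(P[...,2]<.047)&(abs(P[...,0]-.549)<.035)&(abs(P[...,1]+.094)<.08);print(cv2.minAreaRect(P[m][:,:2].astype(np.float32)),m.sum())
cv2.imwrite('pics/v4.png',np.clip(a[60:340,160:480]*1.5,0,255).astype(np.uint8).repeat(2,0).repeat(2,1))
E
```

```text
xyz [0.0012 0.0064 0.1963] turn 1.2042242171143394e-05 from [  0.5497  -0.0929   0.1513 -84.2957]
347 [[ 0.0472 -0.0045  0.0183]
 [ 0.0496 -0.0004  0.0439]
 [ 0.0535  0.0034  0.086 ]]
((0.5501096248626709, -0.1075807511806488), (0.05016332119703293, 0.10586114972829819), 5.788943290710449) 4921
```

View pics/v4.png

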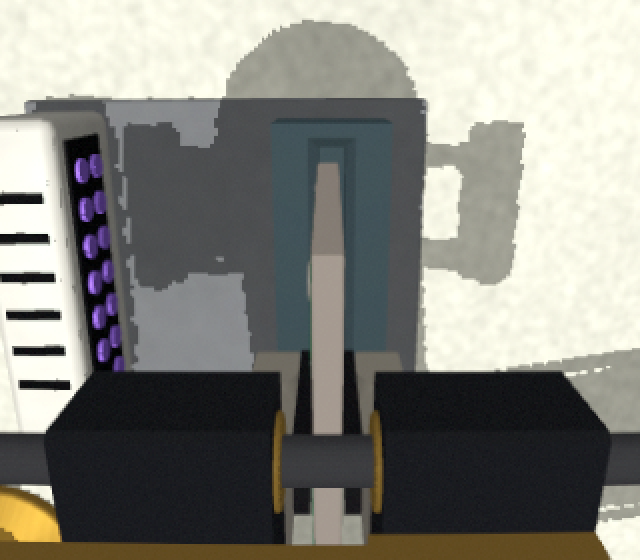

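The tile's lower edge (328,165) is in line with the slot (330,155). Lowering.

Request:
{"fn": "step_arm", "kwargs": {"xyz": [[0,0,0.04],[0,0,0.07],[0,0,0.1],[0,0,0.12],[0,0,0.14],[0,0,0.16],[0,0,0.175],[0,0,0.185],[0,0,0.185]], "yaw": [0,0,0,0,0,0,0,0,0], "claw": [1,1,1,1,1,1,1,1,1]}}

```text
time_s: 9.28
tcp_pos: [0.5483, -0.0935, 0.1124]
eef_rot: [180.0, 0.0, -84.4]
contact_force: [0.0, -0.2, -0.8]
gripper_width: 0.0079
gripper_force: 40.0
```

Request:
{"fn": "step_arm", "kwargs": {"xyz": [[0,0,0.005],[0,0,0.01],[0,0,0.015],[0,0,0.02],[0,0,0.025],[0,0,0.03],[0,0,0.03]], "yaw": [0,0,0,0,0,0,0], "claw": [1,1,1,1,1,1,1], "grip_force": 20}}

```text
time_s: 9.87
tcp_pos: [0.5504, -0.095, 0.1099]
eef_rot: [-179.8, -0.2, -84.3]
contact_force: [-2.1, -7.2, 16.1]
gripper_width: 0.0081
gripper_force: 20.1
```

```bash
cat > m.py <<'E'
from h import *
import sys
t=sys.argv[1];s=status.get_state();print(s['tcp_pos'],s['contact_force'],s['gripper_width'])
grab('wrist',t);P,p,d=cloud(t)
L=(P-s['tcp_pos'])@R.from_euler('xyz',s['eef_rot'],degrees=True).as_matrix()
q=L[(d>0)&(abs(L[...,1])<.009)&(abs(L[...,0])<.08)&(L[...,2]>.01)&(L[...,2]<.06)]
print(len(q),'slope deg',np.degrees(np.arctan(np.polyfit(q[:,2],q[:,0],1)[0])),'x',np.median(q[:,0]),'y slope',np.degrees(np.arctan(np.polyfit(q[:,2],q[:,1],1)[0])))
E
python3 m.py w5
```

```text
[ 0.5504 -0.095   0.1099] [-2.1408 -7.165  16.0777] 0.008069712025651439
337 slope deg 23.12908220862478 x 0.04773043297968352 y slope 0.4819665338890662
```

Request:
{"fn": "step_arm", "kwargs": {"xyz": [[0,0,0],[0,0,0],[0,0,0.005],[0,0,0.01],[0,0,0.015],[0,0,0.015]], "yaw": [0,0,0,0,0,0], "claw": [1,1,1,1,1,1], "grip_force": 6}}

```text
time_s: 10.42
tcp_pos: [0.5496, -0.0945, 0.1055]
eef_rot: [-179.9, -0.1, -84.3]
contact_force: [-1.3, -5.4, 7.6]
gripper_width: 0.0081
gripper_force: 6.0
```

```bash
sed -i 's/<.06)\]/<.05)\&(P[...,2]>.055)]/' m.py; python3 m.py w6; python3 - <<'E'
from h import *
grab('scene','s6');P,p,d=cloud('s6')
a=np.radians(5.75);e=np.array([np.cos(a),np.sin(a)]);f=np.array([-e[1],e[0]])
o=P[...,:2]-[.5485,-.0943];u=o@e;v=o@f
m=(d>0)&(abs(u)<.015)&(abs(v)<.07)&(P[...,2]>.048)&(P[...,2]<.13);print(m.sum())
for k in range(5):
    lo=-.05+.02*k;n=m&(v>=lo)&(v<lo+.02)
    if n.sum()>5: print(lo,n.sum(),'zmax',np.percentile(P[n][:,2],97),'u',np.median(u[n]))
print('v range',np.percentile(v[m],[1,99]))
E
```

```text
[ 0.5496 -0.0945  0.1055] [-1.2952 -5.4221  7.6396] 0.00810922410124094
256 slope deg 31.341929709428076 x 0.050092247023209545 y slope 0.6406123809898803
213
-0.010000000000000002 23 zmax 0.10202058493518072 u 0.005368876492647539
0.009999999999999995 91 zmax 0.11606705492130892 u 0.004676460997586457
0.03 99 zmax 0.11610881822413265 u 0.003394134636165685
v range [0.0031 0.0484]
```

```bash
python3 - <<'E'
from h import *
a=np.radians(5.75);e=np.array([np.cos(a),np.sin(a)]);f=np.array([-e[1],e[0]])
for t in('w6','s6'):
    P,p,d=cloud(t);o=P[...,:2]-[.5485,-.0943];u=o@e;v=o@f;Z=P[...,2]
    if t=='w6':
        m=(d>0)&(abs(u)<.008)&(v<-.03)&(v>-.065)
        for z in np.arange(.05,.12,.01):
            k=m&(abs(Z-z)<.005)
            if k.sum()>3:print(round(z,3),k.sum(),'v',np.percentile(v[k],[5,50,95]),'u',np.percentile(u[k],[5,50,95]))
    else:
        m=(d>0)&(abs(u)<.015)&(v>.015)&(v<.06)
        for c in np.arange(.0175,.056,.005):
            k=m&(abs(v-c)<.0025);print(round(c,4),k.sum(),np.sort(Z[k])[-4:])
E
```

```text
0.05 35 v [-0.052  -0.0518 -0.0511] u [-0.0019  0.0013  0.0049]
0.06 38 v [-0.0516 -0.0514 -0.0509] u [-0.0024  0.0013  0.0046]
0.07 49 v [-0.0513 -0.051  -0.0506] u [-0.002   0.0013  0.0049]
0.08 55 v [-0.0508 -0.0505 -0.0502] u [-0.002   0.0019  0.0049]
0.09 63 v [-0.0504 -0.0501 -0.0496] u [-0.0018  0.0018  0.0052]
0.1 86 v [-0.05   -0.0496 -0.049 ] u [-0.0018  0.0013  0.0052]
0.11 120 v [-0.0496 -0.0491 -0.0375] u [-0.0016  0.0027  0.0061]
0.0175 53 [0.5354 0.5354 0.5356 0.5357]
0.0225 87 [0.5359 0.5361 0.5367 0.5367]
0.0275 71 [0.5355 0.5356 0.536  0.5367]
0.0325 98 [0.535  0.5351 0.5352 0.5354]
0.0375 80 [0.5338 0.5339 0.5347 0.5354]
0.0425 222 [0.5332 0.5333 0.5333 0.5334]
0.0475 114 [0.5322 0.5323 0.5324 0.5327]
0.0525 33 [0.5171 0.5173 0.5175 0.5183]
```

Tilt is down to 2.6° and the foot middle is about 16 mm up. A little more lowering will bring it fully home.

Request:
{"fn": "step_arm", "kwargs": {"xyz": [[0,0,0.005],[0,0,0.01],[0,0,0.015],[0,0,0.02],[0,0,0.02],[0,0,0.02]], "yaw": [0,0,0,0,0,0], "claw": [1,1,1,1,1,1], "grip_force": 6}}

```text
time_s: 11.02
tcp_pos: [0.5494, -0.0944, 0.1015]
eef_rot: [-179.9, -0.1, -84.3]
contact_force: [-1.1, -4.7, 6.9]
gripper_width: 0.0083
gripper_force: 6.0
```

```bash
cat > n.py <<'E'
from h import *
import sys
t=sys.argv[1];grab('wrist',t);print(status.get_state()['contact_force'])
a=np.radians(5.75);e=np.array([np.cos(a),np.sin(a)]);f=np.array([-e[1],e[0]])
P,p,d=cloud(t);o=P[...,:2]-[.5485,-.0943];u=o@e;v=o@f;Z=P[...,2]
m=(d>0)&(abs(u)<.01)&(v<-.03)&(v>-.065)
for z in np.arange(.05,.12,.02):
    k=m&(abs(Z-z)<.005)
    if k.sum()>3:print(round(z,3),k.sum(),'v',np.median(v[k]),'u',np.median(u[k]))
k=(d>0)&(abs(u)<.012)&(v<-.025)&(v>-.045)&(Z>.09)&(Z<.13);print('top',k.sum(),np.median(Z[k]) if k.any() else 0)
E
python3 n.py w7
```

```text
[ 0.2652 -5.1025  7.4445]
0.05 30 v -0.05281943530844717 u 0.0011951337027101992
0.07 40 v -0.052526163299834075 u 0.0014686618252119656
0.09 61 v -0.05218504106892298 u 0.001676371854999306
0.11 705 v -0.0423010061887061 u 0.0016374166302654002
top 716 0.11449742632288525
```

Home: 0.9° tilt, top edge at 114.5 mm. Release and rise.

Request:
{"fn": "step_arm", "kwargs": {"xyz": [[0,0,0],[0,0,0],[0,0,0],[0,0,0],[0,0,0],[0,0,0],[0,0,-0.1],[0,0,-0.3],[0,0,-0.5],[0,0,-0.7],[0,0,-0.7],[0,0,-0.7]], "yaw": [0,0,0,0,0,0,0,0,0,0,0,0], "claw": [-1,-1,-1,-1,-1,-1,-1,-1,-1,-1,-1,-1]}}

```text
time_s: 12.07
tcp_pos: [0.5499, -0.0933, 0.2429]
eef_rot: [-179.7, 0.0, -84.3]
contact_force: [-0.2, 0.1, -0.9]
gripper_width: 0.0822
gripper_force: 0.0
```

```bash
python3 n.py w8; python3 - <<'E'
from h import *
rel(.45,-.25,.24,-97)
P,p,d=cloud('top0')
P2,p2,d2=cloud('scene0')
for P in(P,P2):
    k=(P[...,2]>.118)&(P[...,2]<.145)&(P[...,0]<.545)&(abs(P[...,1]+.344)<.04)&(P[...,0]>.48);r=cv2.minAreaRect(P[k][:,:2].astype(np.float32));print(r,np.median(P[k],0))
E
```

```text
[-0.877  -0.33   -1.1559]
0.07 6 v -0.05359476701546063 u 0.0008548545829814532
0.09 8 v -0.053502597433703405 u 0.0008633595796926886
0.11 235 v -0.04205549991584226 u 0.001325112891206555
top 197 0.11323585186112023
xyz [0.7312 0.5678 0.0036] turn 0.03509808941282573 from [  0.5487  -0.0933   0.2407 -84.3647]
((0.5188272595405579, -0.3453359007835388), (0.051413364708423615, 0.052289821207523346), 83.61197662353516) [ 0.518  -0.3431  0.134 ]
((0.5194802284240723, -0.34392380714416504), (0.05306472256779671, 0.05252349376678467), 82.70095825195312) [ 0.5197 -0.3431  0.1332]
```

The tile stands free at home (top 113 mm). Now to the lever pad at (0.519,-0.344) with the fingers closed.

Request:
{"fn": "step_arm", "kwargs": {"xyz": [[0.2,0.06,0],[0.4,0.12,0],[0.6,0.18,0],[0.8,0.24,0],[1,0.29,0],[1,0.29,0],[1,0.29,0],[1,0.29,0],[1,0.29,0],[1,0.29,0]], "yaw": [0,0.05,0.1,0.15,0.15,0.15,0.15,0.15,0.15,0.15], "claw": [1,1,1,1,1,1,1,1,1,1], "grip_force": 20}}

```text
time_s: 12.95
tcp_pos: [0.5095, -0.2982, 0.2379]
eef_rot: [179.8, -0.1, -138.6]
contact_force: [0.8, 0.2, 0.4]
gripper_width: 0.0264
gripper_force: 0.0
```

```bash
python3 - <<'E'
from h import *
rel(.514,-.3435,.17,-175)
E
```

```text
xyz [ 0.1333 -0.1847  0.3397] turn 0.10119338833198444 from [   0.5095   -0.2982    0.2379 -138.5704]
```

Request:
{"fn": "step_arm", "kwargs": {"xyz": [[0.07,-0.1,0],[0.133,-0.185,0],[0.133,-0.185,0.1],[0.133,-0.185,0.2],[0.133,-0.185,0.3],[0.133,-0.185,0.34],[0.133,-0.185,0.34],[0.133,-0.185,0.34]], "yaw": [0.02,0.04,0.06,0.08,0.1,0.1,0.1,0.1], "claw": [1,1,1,1,1,1,1,1]}}

```text
time_s: 13.62
tcp_pos: [0.5151, -0.3435, 0.1717]
eef_rot: [180.0, -0.1, -174.0]
contact_force: [0.2, 0.1, 0.1]
gripper_width: 0.0008
gripper_force: 0.0
```

```bash
python3 - <<'E'
from h import *
grab('wrist','w9');P,p,d=cloud('w9');X,Y,Z=P[...,0],P[...,1],P[...,2]
k=(d>0)&(Z>.11)&(Z<.147)&(X<.549)&(X>.48)&(abs(Y+.344)<.035);h=cv2.cvtColor(p,cv2.COLOR_BGR2HSV);k&=(h[...,0]>20)&(h[...,0]<35)&(h[...,1]>120)
print(k.sum(),P[k].min(0),P[k].max(0),np.median(P[k],0))
rel(.514,-.3435,.123,-175);print(status.get_state()['gripper_width'])
E
```

```text
3147 [ 0.49   -0.3724  0.1251] [ 0.5413 -0.3197  0.1404] [ 0.5036 -0.3477  0.136 ]
xyz [0.008  0.0017 0.248 ] turn 0.0025678793068225994 from [   0.5156   -0.3437    0.1726 -174.0756]
0.0004096416678796034
```

The pad is right under the fingertips. Press down gently in stages.

Request:
{"fn": "step_arm", "kwargs": {"xyz": [[0,0.01,0.05],[0,0.01,0.1],[0,0.01,0.13],[0,0.01,0.16],[0,0.01,0.18],[0,0.01,0.2],[0,0.01,0.21],[0,0.01,0.21],[0,0.01,0.21]], "yaw": [0,0,0,0,0,0,0,0,0], "claw": [1,1,1,1,1,1,1,1,1]}}

```text
time_s: 14.42
tcp_pos: [0.5136, -0.3416, 0.13]
eef_rot: [180.0, -0.1, -174.3]
contact_force: [-6.2, 0.8, 7.8]
gripper_width: 0.0001
gripper_force: 3.9
```

Request:
{"fn": "step_arm", "kwargs": {"xyz": [[0,0,0.01],[0,0,0.02],[0,0,0.03],[0,0,0.04],[0,0,0.045],[0,0,0.045]], "yaw": [0,0,0,0,0,0], "claw": [1,1,1,1,1,1]}}

```text
time_s: 14.92
tcp_pos: [0.5128, -0.3416, 0.1209]
eef_rot: [180.0, -0.2, -174.3]
contact_force: [-7.3, 1.8, 10.7]
gripper_width: 0.0002
gripper_force: 5.2
```

```bash
python3 - <<'E'
from h import *
a=grab('scene','s10');b=grab('wrist','w10')
s=status.get_state();print(s['tcp_pos'],s['contact_force'])
P,p,d=cloud('w10');X,Y,Z=P[...,0],P[...,1],P[...,2]
h=cv2.cvtColor(p,cv2.COLOR_BGR2HSV)
k=(d>0)&(Z>.085)&(Z<.147)&(X<.549)&(X>.47)&(abs(Y+.344)<.035)&(h[...,0]>20)&(h[...,0]<35)&(h[...,1]>120)
q=P[k];c=np.linalg.lstsq(np.c_[q[:,:2]-q[:,:2].mean(0),np.ones(len(q))],q[:,2],rcond=None)[0];print(len(q),'plane',c,q.min(0),q.max(0))
c=np.zeros((600,800,3),np.uint8);c[:300,:480]=cv2.resize(b,(480,300));c[300:]=cv2.resize(a[130:230,140:407],(800,300),interpolation=3);cv2.imwrite('pics/v10.png',np.clip(c*1.5,0,255).astype(np.uint8))
E
```

```text
[ 0.5127 -0.3416  0.1211] [-8.3309  0.7461 10.9061]
3205 plane [0.1634 0.0036 0.1055] [ 0.4849 -0.3705  0.0958] [ 0.5314 -0.3185  0.1468]
```

View pics/v10.png

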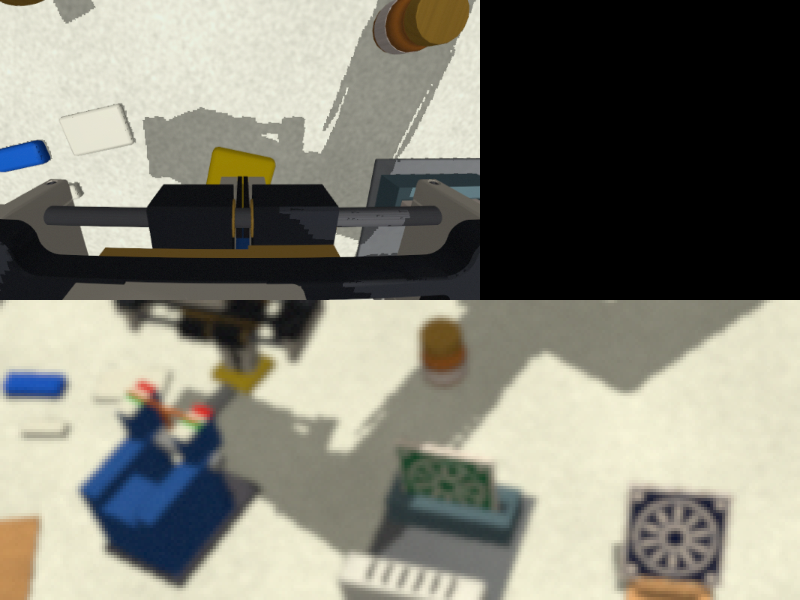

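The tile stands in the slot and the pad is pressed with 10.7 N, tips at 107 mm. I'll check the pad plane without the finger pixels, and hold for over two seconds.

```bash
python3 - <<'E'
from h import *
P,p,d=cloud('w10');v,u=np.indices(d.shape);X,Y,Z=P[...,0],P[...,1],P[...,2]
h=cv2.cvtColor(p,cv2.COLOR_BGR2HSV)
k=(d>0)&(v<235)&(u>275)&(u<370)&(Z>.09)&(Z<.12)&(h[...,0]>20)&(h[...,0]<35)&(h[...,1]>120)
q=P[k];c=np.linalg.lstsq(np.c_[q[:,:2]-q[:,:2].mean(0),np.ones(len(q))],q[:,2],rcond=None)[0]
r=abs(np.c_[q[:,:2]-q[:,:2].mean(0),np.ones(len(q))]@c-q[:,2])<.003;q=q[r];c=np.linalg.lstsq(np.c_[q[:,:2]-q[:,:2].mean(0),np.ones(len(q))],q[:,2],rcond=None)[0]
print(len(q),c,q.min(0),q.max(0))
E
```

```text
2498 [ 0.1296 -0.0029  0.1056] [ 0.4849 -0.3684  0.1004] [ 0.5065 -0.3185  0.1081]
```

Request:
{"fn": "step_arm", "kwargs": {"xyz": [[0,0,0],[0,0,0],[0,0,0],[0,0,0],[0,0,0],[0,0,0],[0,0,0],[0,0,0],[0,0,0],[0,0,0],[0,0,0],[0,0,0],[0,0,0],[0,0,0],[0,0,0]], "yaw": [0,0,0,0,0,0,0,0,0,0,0,0,0,0,0], "claw": [1,1,1,1,1,1,1,1,1,1,1,1,1,1,1]}}

```text
time_s: 16.27
tcp_pos: [0.5128, -0.3416, 0.1212]
eef_rot: [180.0, -0.2, -174.3]
contact_force: [-7.6, 1.3, 9.7]
gripper_width: 0.0003
gripper_force: 5.1
```

```bash
python3 - <<'E'
from h import *
for t,zr in(('w9',(.115,.147)),('w10',(.09,.12))):
    P,p,d=cloud(t);v,u=np.indices(d.shape);Z=P[...,2];h=cv2.cvtColor(p,cv2.COLOR_BGR2HSV)
    k=(d>0)&(v<232)&(Z>zr[0])&(Z<zr[1])&(P[...,0]<.545)&(P[...,0]>.47)&(abs(P[...,1]+.344)<.035)&(h[...,0]>20)&(h[...,0]<35)&(h[...,1]>120)
    q=P[k];lo=q[:,0].min();print(t,len(q))
    for a in np.arange(lo,lo+.03,.003):
        s=q[(q[:,0]>=a)&(q[:,0]<a+.003)&(abs(q[:,1]+.345)<.02)];print(round(a,4),len(s),np.percentile(s[:,2],[10,50,90]) if len(s) else '')
E
```

```text
w9 2645
0.49 216 [0.1292 0.1328 0.1362]
0.493 413 [0.1309 0.1359 0.1384]
0.496 304 [0.1371 0.1382 0.139 ]
0.499 268 [0.1371 0.1381 0.1389]
0.502 259 [0.1364 0.1373 0.1381]
0.505 238 [0.1356 0.1365 0.1375]
0.508 240 [0.135  0.1359 0.1367]
0.511 193 [0.1341 0.135  0.1358]
0.514 71 [0.1332 0.1341 0.1347]
0.517 1 [0.1319 0.1319 0.1319]
0.52 0 
w10 2471
0.4849 298 [0.0974 0.1026 0.1052]
0.4879 481 [0.0995 0.1049 0.1063]
0.4909 372 [0.1051 0.1061 0.1069]
0.4939 353 [0.1055 0.1063 0.1071]
0.4969 337 [0.1055 0.1062 0.107 ]
0.4999 231 [0.1054 0.1062 0.1069]
0.5029 21 [0.1052 0.106  0.1067]
0.5059 0 
0.5089 0 
0.5119 0
```

The top face is flat at z = 0.106, so the lever is level; the earlier slope was the pad's side face. Hold on and then hand in.

Request:
{"fn": "step_arm", "kwargs": {"xyz": [[0,0,0],[0,0,0],[0,0,0],[0,0,0],[0,0,0],[0,0,0],[0,0,0],[0,0,0],[0,0,0],[0,0,0],[0,0,0],[0,0,0],[0,0,0],[0,0,0],[0,0,0],[0,0,0],[0,0,0],[0,0,0],[0,0,0],[0,0,0]], "yaw": [0,0,0,0,0,0,0,0,0,0,0,0,0,0,0,0,0,0,0,0], "claw": [1,1,1,1,1,1,1,1,1,1,1,1,1,1,1,1,1,1,1,1]}}

```text
time_s: 17.93
tcp_pos: [0.5128, -0.3415, 0.1212]
eef_rot: [180.0, -0.2, -174.3]
contact_force: [-7.0, 1.1, 10.8]
gripper_width: 0.0004
gripper_force: 5.1
```

```bash
python3 -c "
from plant import status,job
s=status.get_state();print(s['time_s'],s['tcp_pos'],s['contact_force']);print(job.close_job())"
```

```text
17.9333 [ 0.51281002 -0.34153868  0.12120988] [-7.04454991  1.09938494 10.8008763 ]
the job is handed in; nothing more can be done
None
```

I handed the job in at 17.9 s: the green tile stands home in the slot, painted face to the lamp and fingers off it, and the lever was held level for 3 s at about 10 N and is still pressed; the hand-in returned no verdict.

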